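Start the coarse mounting bolt in its boss

ROBOT

A 6-joint arm with a two-finger parallel gripper is mounted at the origin on the work surface. World frame = base frame: x ahead of the robot, y to its left, z up, the work surface at z = 0. Lengths are in mm, angles in rad, forces in N, time in s.
With the tool pointing down it reaches from about 350 to 875 mm from the base axis. Payload 4.2 kg.
Tool frame: the origin (TCP) lies at the very end of the fingers, on their centre line; the grasp point (between the pads) lies 19 mm behind it; z points along the fingers, y is the direction in which the jaws open and shut (so a half turn about z gives the same grasp; the last joint's range is limited). The gripper opens to 85 mm and grips with 20 to 120 N. Pads are 22 mm wide; open, the fingers measure 114 mm over their backs; the gripper's body (76 mm by 85 mm) begins 54 mm behind the grasp point. The pads swing forward as they close: fully open they stand 13 mm farther back than shut.
Start: joints at [0.259, 0.385, 0.008, 0, -1.194, -0.259], TCP at [624.979, 0.025, 231.312] pointing down, gripper open.
Joint ranges: [-3.14, 3.14], [-1.21, 2.06], [-1.07, 1.41], [-3.16, 2.05], [-2.99, -0.16], [-3.1, 3.1]. Speed limits (rad/s): [2.79, 2.79, 3.14, 3.14, 3.14, 3.14].

INTERFACE

Orientations are given as a unit quaternion [x, y, z, w].
In Python, from bench import arm, optics, job gives the robot as it stands.
- The arm moves only by the tool send_rows, never from a script. Its argument "steps" is a list that holds one entry, the list of rows, each a list of 5 numbers: the shift along the tool's x, y, z in cm, then the turn about the tool's z in rad, then the opening, from 0 (shut) to 1 (fully open). A call has 1 to 10 rows; each row shifts and turns the pose as measured when the row begins, along the tool's axes as they then stand; what a row does not reach is not made up. A row lasts 1/12 s, in which the tool goes at most 41.7 mm and 7.16 degrees, less where a joint would pass 70% of its speed; a pose out of reach is approached as far as the arm can. A call with a gripper value outside its range is refused whole. The fingers move at their own pace and stop on an object; the grip force is fixed at half the most. Time passes only in rows, so rows that do not move let the fingers close. It gives the time, the measured TCP pose, the force and the opening at its end, in the units of the state.
- arm.read_state(): the state, without advancing time (a new reading comes with each control period).
- optics.get_image(name): name is "scene" or "side" or "wrist"; returns (picture, depth): 400x640x3 uint8, blue, green, red; 400x640 float32, mm along the optical axis (not along the pixel's ray), 0 where there is no reading.
- optics.get_calibration(name): a dict with "K" (3x3 intrinsics, pixels), "rvec" (rotation vector, rad) and "tvec" (3), from world to camera coordinates, as OpenCV has them; the wrist camera has in their place "hand_eye" (4x4, takes a point from camera to tool coordinates, whose origin is the TCP and whose axes are the flange's). Camera axes: x right, y down, z forward; pixel columns grow to the right and rows downward; lengths in mm; the calibration is good to about 2 mm. The wrist camera is an equidistant fisheye: a pixel r from the principal point sees the ray r / f radians off the axis. A picture is of the moment at which its call begins: read the wrist's pose just before it. get_calibration takes no time and is no camera call.
- job.job_done(): hands the job in, once; it reports no verdict.
The state is a dict: "clock": time; "joints": joint angles; "joint_vel": joint speeds; "joint_efforts": joint torques, N m; "position": TCP position; "ee_rot": TCP orientation; "contact_force": force on the tool from outside, world axes, zero at the start; "wrist_torque": the same for the moment, N m; "gripper_width": finger opening in mm.
Only numpy, scipy, OpenCV 4.12 (cv2) and the standard library are available. Lean on these libraries where they do the work, as an engineer would, in place of code of your own. Each camera call takes 0.05 s, during which the arm holds its last target. There are 200 camera calls.

TASK

On the training bench, slide the wound coil straight up off the threaded boss, keeping it upright, and leave it standing flat inside the shallow tray. Then turn the T-headed bolt backward (counter-clockwise seen from above), without pulling it up out of the boss, until it drops into its thread, and from there screw it forward (clockwise) one full turn, so that it is started. Finish with the gripper still holding the bolt's head, and leave everything else on the bench where it is.

Things in the scene. Friction and masses are not known exactly. Their poses are not given: they have to be found in the camera images.
- mount: Fixed aluminium mount: plate 130 x 110 x 10 mm, on it a round shoulder 66 mm across up to 50 mm height, then a tube (the threaded boss) 44 mm across, 35 mm inside, up to 66 mm height. Origin: centre of its underside; z is the upright bolt axis. In the tube a coarse right-handed two-start thread, 14 mm per turn; its two starts lie at the mount's +y and -y sides.
- boss_top (a point): Centre of the boss's mouth, on the bolt axis, 66 mm above the mount's underside. After drop and one turn forward the head's centre is about 18 mm above this point, the head's underside 4 mm above it.
- bolt_head (a point): Centre (half-way up) of the bolt's head, a T-shaped dark steel bar 40 mm long (its x), 14 mm thick (its y), 28 mm high (z: the bolt's axis, up). Below it a 19 mm shank with two small lugs along its y that run in the thread. At the start the shank stands loose in the boss, the lugs on top of the thread; this point 99 to 103 mm above the mount's underside.
- bolt_lug (a point): Outer end of the lug on the bolt's +y side, 15 mm off the axis, 38 mm below the head's centre. Counter-clockwise turning (1.0 to 2.4 rad from the start) lifts the lugs up the thread's ramp until the head's centre is at 105 mm; where this lug passes the mount's +y side the ramp ends and the bolt, unless clamped, falls 7 mm into the thread by its own weight.
- bolt: The whole bolt, 0.12 to 0.26 kg, loose, its thread oiled, so that it turns lightly; origin on its axis, 38 mm below the head's centre, at the lugs; its axes are those of the head. It follows the thread by its own weight when turned between fingers that stand a few mm open; clamped fingers must move up and down with it. Clockwise it goes down 14 mm per turn. Its lower end is 20 mm below the origin.
- coil_mid (a point): Centre (half-way up) of the wound copper coil, an upright ring 66 mm outside, 51 mm inside, 45 mm high with black rims, 0.25 to 0.5 kg, loose. At the start it stands on the mount's shoulder around the boss (underside 50 mm, top 95 mm above the mount's underside), and the bolt's head rises out of it (head top at most 118 mm).
- coil: The same coil; origin at the centre of its underside.
- tray: Fixed shallow grey tray, 190 (x) x 180 (y) mm, walls 14 mm high and 4 mm thick, floor 4 mm. Origin: centre of its underside. It stands on the other side of the robot's middle from the mount.
- spray: Bystander: upright spray can, 52 mm across, 150 mm high, origin under its centre.
- meter: Bystander: handheld multimeter lying flat, 160 x 80 x 42 mm, origin under its centre.
- spanner: Bystander: steel spanner, 180 mm, lying flat.
- plug: Bystander: power plug, 60 x 45 x 30 mm with a round nose, origin under its centre.
- collar: Bystander: steel collar, 34 mm across, 14 mm high, lying between mount and tray.
- driver: Bystander: screwdriver, 200 mm, lying flat.
- padlock: Bystander: standing brass padlock, 45 x 20 x 64 mm, origin under its centre.

How it is judged:
By the outcome, as a careful person would: the job done as asked, in the order asked, and still so for the second after the job is handed in, while the arm keeps its last pose, push and grip.
It also fails if it takes over 72 s, if anything falls off the work surface, if the arm or the gripper's body presses on something with over 40 N, if the wrist force passes 120 N, or if a joint passes its speed limit or range.

## Working session

There is one attempt and no reset: what is moved stays moved. The work goes in short steps, Python scripts to look and compute and a tool call to move; the robot and the scene stay as the last step left them, time stands still between calls to the robot, and variables do not carry over. Pictures are saved under pics/ and viewed, about 8 in all and at most 12, crops included, and the job is handed in when it is done.

Besides the shell and the picture viewer there is one more tool, called after "Request:" by a JSON object that holds its "op" and its "data". send_rows: Moves the arm, as the interface text tells. Its arguments: {"type":"object","properties":{"steps":{"type":"array","items":{"type":"array","items":{"type":"array","items":{"type":"number"}}}}},"required":["steps"]}

```bash
ls; mkdir -p pics; cat > h.py <<'E'
import numpy as np, cv2
from bench import arm, optics, job
from scipy.spatial.transform import Rotation as R
def cloud(name,d,c):
    K=np.array(c["K"],float);v,u=np.mgrid[0:400,0:640]
    P=np.stack([(u-K[0,2])/K[0,0]*d,(v-K[1,2])/K[1,1]*d,d],-1)
    Rm=cv2.Rodrigues(np.array(c["rvec"],float))[0]
    return (P-np.array(c["tvec"],float).ravel())@Rm
E
python3 - <<'E'
from h import *
print(arm.read_state())
for n in("scene","side"):
    im,d=optics.get_image(n);c=optics.get_calibration(n);print(n,c)
    cv2.imwrite(f"pics/{n}0.png",im);np.savez(f"{n}0.npz",im=im,d=d,P=cloud(n,d,c))
print(optics.get_calibration("wrist"))
E
```

```text
pics
{'clock': 0.0, 'joints': array([ 2.58604744e-01,  3.85533937e-01,  6.61057194e-03, -4.98128216e-04,
       -1.19399186e+00, -2.58585404e-01]), 'joint_vel': array([ 0.00018548, -0.00098975, -0.00064772, -0.00127743, -0.00014562,
       -0.00029298]), 'joint_efforts': array([-9.55001960e-04, -3.92286408e+01,  1.88399577e+01,  4.18616563e+00,
       -4.72148502e-03,  8.27910434e-07]), 'position': array([6.24409511e+02, 2.00314583e-02, 2.30229395e+02]), 'ee_rot': array([-0.70704823,  0.7071645 ,  0.00073277, -0.00079942]), 'contact_force': array([-1.03704585e+00,  6.29501010e-05,  8.01993997e-02]), 'wrist_torque': array([-0.01914444,  0.02304424,  0.02630213]), 'gripper_width': 85.14446339884162}
scene {'K': array([[377.82790547,   0.        , 319.79650101],
       [  0.        , 377.82790547, 202.11204007],
       [  0.        ,   0.        ,   1.        ]]), 'rvec': array([ 1.65696237,  2.17347443, -0.63572415]), 'tvec': array([ 172.55875529, -407.10040248, 1307.07169375])}
side {'K': array([[362.6900981 ,   0.        , 320.40259779],
       [  0.        , 362.6900981 , 196.64342564],
       [  0.        ,   0.        ,   1.        ]]), 'rvec': array([ 1.98052259, -0.88592018,  0.49796337]), 'tvec': array([-391.22998282,  288.20685926,  645.63229257])}
{'K': array([[309.70691629,   0.        , 318.20950725],
       [  0.        , 309.70691629, 195.33176775],
       [  0.        ,   0.        ,   1.        ]]), 'hand_eye': array([[ 9.68482399e-05, -9.63893970e-01, -2.66286322e-01,
         6.69339713e+01],
       [ 9.99999932e-01, -1.39038613e-06,  3.68732489e-04,
         3.51620500e-01],
       [-3.55789263e-04, -2.66286339e-01,  9.63893904e-01,
        -1.42833491e+02],
       [ 0.00000000e+00,  0.00000000e+00,  0.00000000e+00,
         1.00000000e+00]])}
```

```bash
python3 -c "
import cv2;import numpy as np
a=cv2.imread('pics/scene0.png');b=cv2.imread('pics/side0.png')
cv2.imwrite('pics/both.png',np.vstack([a,b])[:, :][:,:])
"
```

```text
(no output)
```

View pics/scene0.png

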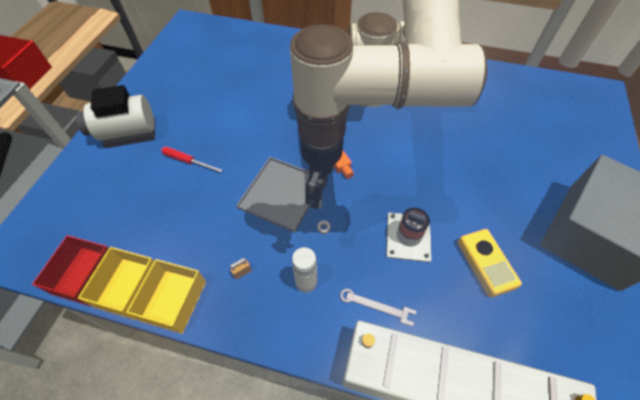

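View pics/side0.png

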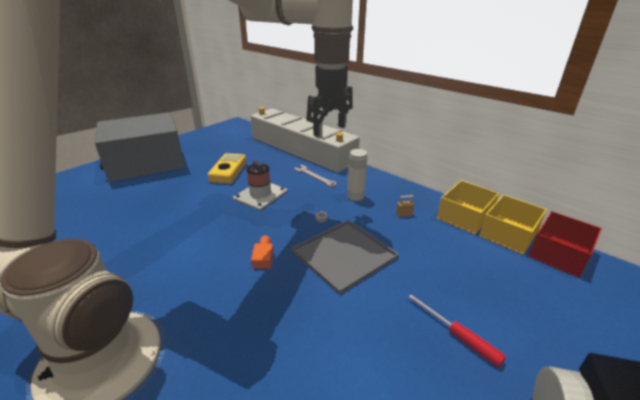

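Scene view: mount plate around (410,237) with coil at (414,225), tray at (280,193), spray can at (305,268), collar (324,227). The side view agrees: coil (258,180), tray (345,255).

```bash
python3 - <<'E'
from h import *
for n,boxm,boxt in(("scene",(380,205,440,265),(230,150,325,235)),("side",(228,155,292,210),(285,215,405,295))):
    f=np.load(n+"0.npz");P=f["P"];im=f["im"];d=f["d"]
    def sub(b): return P[b[1]:b[3],b[0]:b[2]].reshape(-1,3),im[b[1]:b[3],b[0]:b[2]].reshape(-1,3),d[b[1]:b[3],b[0]:b[2]].ravel()
    p,c,dd=sub(boxm);hsv=cv2.cvtColor(c[None],cv2.COLOR_BGR2HSV)[0]
    pl=(dd>0)&(abs(p[:,2]-10)<6)&(hsv[:,1]<70)&(hsv[:,2]>110)
    r=cv2.minAreaRect(p[pl][:,:2].astype(np.float32));print(n,"plate",pl.sum(),r,cv2.boxPoints(r).round().tolist())
    t=(dd>0)&(p[:,2]>42)&(p[:,2]<135);q=p[t]
    print(" tall",len(q),np.percentile(q[:,2],[5,50,95,99]).round())
    side=q[(q[:,2]>55)&(q[:,2]<90)]
    from scipy.optimize import least_squares
    s=least_squares(lambda x:np.hypot(side[:,0]-x[0],side[:,1]-x[1])-33,side[:,:2].mean(0)+[0,0],loss="soft_l1");print(" coil circ",s.x.round(1),len(side),abs(s.fun).mean())
    top=q[(q[:,2]>90)&(q[:,2]<99)];print(" top ring",cv2.minAreaRect(top[:,:2].astype(np.float32)))
    hd=q[q[:,2]>108];print(" head",len(hd),cv2.minAreaRect(hd[:,:2].astype(np.float32)),hd[:,2].max())
    p,c,dd=sub(boxt);hsv=cv2.cvtColor(c[None],cv2.COLOR_BGR2HSV)[0]
    pl=(dd>0)&(p[:,2]<22)&(p[:,2]>-6)&(hsv[:,1]<80)
    m=np.zeros(len(p),np.uint8);m[pl]=255;m=m.reshape(boxt[3]-boxt[1],-1);m=cv2.morphologyEx(m,cv2.MORPH_OPEN,np.ones((3,3)))
    k,l,st,ce=cv2.connectedComponentsWithStats(m);i=1+st[1:,4].argmax();q=p[(l==i).ravel()]
    r=cv2.minAreaRect(q[:,:2].astype(np.float32));print(" tray",len(q),r,np.percentile(q[:,2],[5,50,95]))
    for nm,b in ():pass
E
```

```text
scene plate 1126 ((555.7242431640625, 212.59481811523438), (131.37416076660156, 110.68360137939453), 8.305551528930664) [[483.0, 258.0], [499.0, 148.0], [629.0, 167.0], [613.0, 277.0]]
 tall 820 [ 49.  92. 114. 116.]
 coil circ [553.4 213. ] 305 6.290961756937965
 top ring ((553.8270874023438, 213.32684326171875), (65.15312957763672, 68.19774627685547), 76.17919921875)
 head 104 ((555.19873046875, 212.7035369873047), (39.545318603515625, 14.962854385375977), 79.19166564941406) 118.31119998887209
 tray 3332 ((506.9905700683594, -149.13633728027344), (179.68838500976562, 202.87789916992188), 80.67384338378906) [ 1.25772368  4.10423519 12.69151259]
side plate 499 ((550.7637939453125, 214.44158935546875), (133.6041259765625, 111.3862075805664), 7.142706871032715) [[478.0, 261.0], [491.0, 151.0], [624.0, 167.0], [610.0, 278.0]]
 tall 554 [ 46.  82. 112. 115.]
 coil circ [552.  215.5] 272 2.4177071433901447
 top ring ((548.9166870117188, 213.23988342285156), (64.0640869140625, 64.7344970703125), 55.76060104370117)
 head 43 ((550.5091552734375, 212.40029907226562), (37.65476989746094, 12.74007797241211), 81.60153198242188) 115.726626941688
 tray 4194 ((516.8289794921875, -143.94638061523438), (194.71592712402344, 206.36866760253906), 80.27786254882812) [ 1.95043247  3.8565065  12.87234232]
```

Request:
{"op": "send_rows", "data": {"steps": [[[-2.7,0.9,0,0,1],[-2.7,0.9,0,0,1],[-2.7,0.9,0,0,1],[-2.7,0.9,0,0,1],[-2.7,0.9,0,0,1],[-2.7,0.9,0,0,1],[-2.7,0.9,0,0,1],[-2.4,0.8,0,0,1],[0,0,0,0,1]]]}}

```text
clock: 0.85
position: [548.9, 219.4, 224.3]
ee_rot: [-0.704, 0.71, 0.003, -0.006]
contact_force: [0.1, 0.2, 0.7]
gripper_width: 85.3
```

```bash
cat >> h.py <<'E'
def wrist(name):
    s=arm.read_state();im,d=optics.get_image("wrist");c=optics.get_calibration("wrist")
    cv2.imwrite(f"pics/{name}.png",im)
    K=c["K"];v,u=np.mgrid[0:400,0:640];x=(u-K[0,2])/K[0,0];y=(v-K[1,2])/K[1,1];r=np.hypot(x,y)+1e-9
    t=np.tan(np.minimum(r,1.5));P=np.stack([x/r*t*d,y/r*t*d,d],-1)
    H=c["hand_eye"];P=P@H[:3,:3].T+H[:3,3]
    return s,im,d,P@R.from_quat(s["ee_rot"]).as_matrix().T+s["position"]
def show():
    s=arm.read_state();M=R.from_quat(s["ee_rot"]).as_matrix()
    print("t",round(s["clock"],2),"pos",s["position"].round(1),"jaw deg",np.degrees(np.arctan2(M[1,1],M[0,1])).round(2),"z",M[:,2].round(4),"J",s["joints"].round(3),"F",s["contact_force"].round(1),"T",s["wrist_torque"].round(2),"w",round(s["gripper_width"],1));return s,M
E
python3 - <<'E'
from h import *
show()
s,im,d,P=wrist("w1")
np.savez("w1.npz",im=im,d=d,P=P)
ok=(d>0)&(np.hypot(P[...,0]-553,P[...,1]-213)<60)
q=P[ok]
print(np.histogram(q[:,2],np.arange(-10,135,5)))
top=q[(q[:,2]>90)&(q[:,2]<100)];print("ring",len(top),cv2.minAreaRect(top[:,:2].astype(np.float32)),cv2.minEnclosingCircle(top[:,:2].astype(np.float32)))
h=q[(q[:,2]>108)&(q[:,2]<125)];print("head",len(h),cv2.minAreaRect(h[:,:2].astype(np.float32)),np.median(h[:,2]))
E
```

```text
t 0.85 pos [548.9 219.4 224.3] jaw deg 179.58 z [-0.0123 -0.0033 -0.9999] J [ 0.651  0.339 -0.078 -0.005 -1.166 -0.657] F [0.1 0.2 0.7] T [-0.03 -0.04 -0.01] w 85.3
(array([   0,   69,  137, 1274, 2249,   10,   10,   20,   13,   15,   19,
         63,  193,  128,  435,  521,   78,  108,   86,   96,  681, 1240,
         11,   14,  417,  312,    0,    0]), array([-10,  -5,   0,   5,  10,  15,  20,  25,  30,  35,  40,  45,  50,
        55,  60,  65,  70,  75,  80,  85,  90,  95, 100, 105, 110, 115,
       120, 125, 130]))
ring 1921 ((552.489501953125, 215.4357452392578), (66.75672912597656, 66.65076446533203), 82.23991394042969) ((552.2963256835938, 215.81321716308594), 34.013431549072266)
head 736 ((553.34375, 214.90354919433594), (39.710060119628906, 14.672300338745117), 79.01908874511719) 114.83692809999872
```

View pics/w1.png

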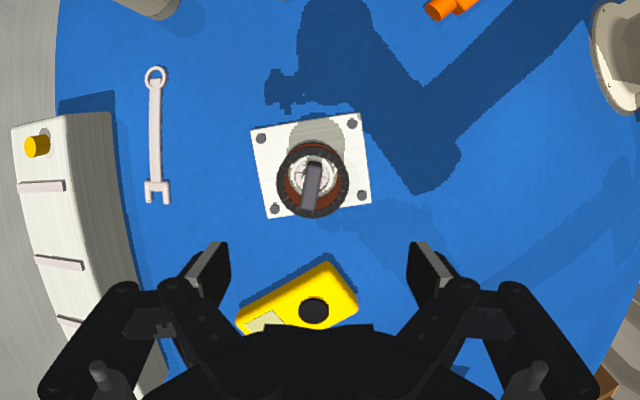

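Wrist view: coil centred near (312,180), dark head bar inside, fingers at (205,270) and (435,270). Going down to a hover and re-measuring.

Request:
{"op": "send_rows", "data": {"steps": [[[0.2,-0.2,1.5,0,1],[0.1,-0.1,2.5,0,1],[0.1,-0.1,2.5,0,1],[0,0,1.5,0,1],[0,0,0,0,1],[0,0,0,0,1]]]}}

```text
clock: 1.4
position: [553.4, 209.9, 141.6]
ee_rot: [-0.704, 0.711, 0.003, -0.006]
contact_force: [0.5, 0.3, 0.3]
gripper_width: 85.5
```

```bash
cat >> h.py <<'E'
def meas(name,c=(553,214)):
    s,M=show();s,im,d,P=wrist(name)
    q=P[(d>0)&(np.hypot(P[...,0]-c[0],P[...,1]-c[1])<45)]
    top=q[(q[:,2]>88)&(q[:,2]<101)].astype(np.float32)
    if len(top)>20: print("ring",len(top),cv2.minAreaRect(top[:,:2]),cv2.minEnclosingCircle(top[:,:2]))
    h=q[(q[:,2]>106)&(q[:,2]<125)].astype(np.float32)
    if len(h)>20: print("head",len(h),cv2.minAreaRect(h[:,:2]),np.median(h[:,2]))
E
python3 -c "
from h import *
meas('w2')"
```

```text
t 1.4 pos [553.4 209.9 141.6] jaw deg 179.44 z [-0.0122 -0.0047 -0.9999] J [ 0.634  0.412 -0.188 -0.004 -0.983 -0.642] F [0.5 0.3 0.3] T [ 0.   -0.04 -0.02] w 85.5Traceback (most recent call last):
  File "<string>", line 3, in <module>
    meas('w2')
    ~~~~^^^^^^
  File "h.py", line 23, in meas
    if len(top)>20: print("ring",len(top),cv2.minAreaRect(top[:,:2]),cv2.minEnclosingCircle(top[:,:2]))
                                          ~~~~~~~~~~~~~~~^^^^^^^^^^^
cv2.error: OpenCV(4.12.0) /io/opencv/modules/imgproc/src/convhull.cpp:143: error: (-215:Assertion failed) total >= 0 && (depth == CV_32F || depth == CV_32S) in function 'convexHull'
```

```bash
sed -i 's/top\[:,:2\]/top[:,:2].copy()/g;s/h\[:,:2\]/h[:,:2].copy()/g' h.py; python3 -c "
from h import *
meas('w2')"
```

```text
t 1.45 pos [553.3 209.9 141.6] jaw deg 179.42 z [-0.0125 -0.0046 -0.9999] J [ 0.634  0.412 -0.188 -0.004 -0.983 -0.642] F [ 0.6  0.2 -1.1] T [-0.05 -0.07  0.03] w 85.5
ring 3632 ((552.7258911132812, 215.42372131347656), (66.58512878417969, 66.74037170410156), 7.418522357940674) ((552.3478393554688, 215.60574340820312), 33.95503616333008)
head 1467 ((553.348876953125, 214.9583740234375), (39.98820114135742, 14.54283332824707), 78.87678527832031) 114.783485
```

Request:
{"op": "send_rows", "data": {"steps": [[[-0.3,-0.03,1.0,0,1],[-0.25,-0.03,2.0,0,1],[0,0,2.0,0,1],[0,0,2.0,0,1],[0,0,1.2,0,1],[0,0,0,0,1],[0,0,0,0,1]]]}}

```text
clock: 2.08
position: [559.7, 219.4, 64.0]
ee_rot: [-0.704, 0.711, 0.0, 0.004]
contact_force: [0.4, 0.7, 1.2]
gripper_width: 85.4
```

```bash
python3 -c "
from h import *
meas('w3')"
```

```text
t 2.08 pos [559.7 219.4  64. ] jaw deg 179.45 z [ 0.0052  0.0065 -1.    ] J [ 0.642  0.506 -0.26  -0.003 -0.796 -0.649] F [0.4 0.7 1.2] T [-0.06 -0.08  0.05] w 85.4
ring 9237 ((551.5074462890625, 217.0855712890625), (68.08570861816406, 70.83119201660156), 47.862545013427734) ((547.551513671875, 215.1197967529297), 38.601280212402344)
head 4412 ((535.5987548828125, 217.13674926757812), (37.809295654296875, 50.11002731323242), 79.2343521118164) 114.7637
```

Request:
{"op": "send_rows", "data": {"steps": [[[0.2,0.35,0,0,1],[0.2,0.3,0.0,0,1],[0,0,0,0,1],[0,0,0,0,1]]]}}

```text
clock: 2.47
position: [554.4, 216.5, 68.0]
ee_rot: [-0.704, 0.71, -0.0, 0.008]
contact_force: [-0.1, 0.1, 0.1]
gripper_width: 85.5
```

Request:
{"op": "send_rows", "data": {"steps": [[[0.1,0.1,0.4,0,1],[0,0,0.4,0,1],[0,0,0,0,1],[0,0,0,0,1]]]}}

```text
clock: 2.8
position: [554.0, 215.9, 60.9]
ee_rot: [-0.704, 0.71, -0.0, 0.009]
contact_force: [0.0, 0.6, -0.1]
gripper_width: 85.5
```

```bash
python3 -c "
from h import *
show()"
```

```text
t 2.8 pos [554.  215.9  60.9] jaw deg 179.47 z [ 0.014   0.0125 -0.9998] J [ 0.643  0.497 -0.289 -0.002 -0.766 -0.65 ] F [ 0.   0.6 -0.1] T [0.01 0.06 0.05] w 85.5
```

Request:
{"op": "send_rows", "data": {"steps": [[[0.05,0.15,0.5,0,1],[0,0,0,0,1],[0,0,0,0,0.7],[0,0,0,0,0.6],[0,0,0,0,0.5],[0,0,0,0,0.5],[0,0,0,0,0.5],[0,0,0,0,0.5],[0,0,0,0,0.5]]]}}

```text
clock: 3.55
position: [552.8, 215.5, 55.3]
ee_rot: [-0.704, 0.71, -0.001, 0.009]
contact_force: [-0.3, -0.1, 0.4]
gripper_width: 63.9
```

```bash
python3 -c "
from h import *
show()"
```

```text
t 3.55 pos [552.8 215.5  55.3] jaw deg 179.51 z [ 0.0139  0.0119 -0.9998] J [ 0.644  0.503 -0.297 -0.002 -0.753 -0.651] F [-0.3 -0.1  0.4] T [-0.    0.21  0.04] w 63.9
```

Request:
{"op": "send_rows", "data": {"steps": [[[0,0,-0.4,0,0.5],[0,0,-0.8,0,0.5],[0,0,-0.8,0,0.5],[0,0,0,0,0.5]]]}}

```text
clock: 3.88
position: [550.8, 214.2, 73.7]
ee_rot: [-0.704, 0.711, 0.0, 0.007]
contact_force: [0.5, -0.7, -4.5]
gripper_width: 63.6
```

```bash
python3 -c "
from h import *
show();im,d=optics.get_image('side');cv2.imwrite('pics/s1.png',cv2.resize(im[110:230,180:340],None,fx=4,fy=4))"
```

```text
t 3.88 pos [550.8 214.2  73.7] jaw deg 179.43 z [ 0.009   0.0096 -0.9999] J [ 0.644  0.478 -0.282 -0.003 -0.798 -0.651] F [ 0.5 -0.7 -4.5] T [-0.03 -0.02 -0.02] w 63.6
```

View pics/s1.png

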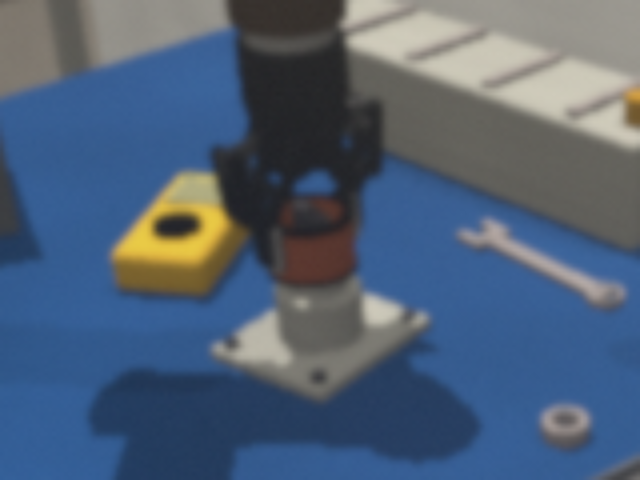

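The coil (about (315,245) in the crop) is up about 18 mm, upright, with the head still inside. Continuing upward.

Request:
{"op": "send_rows", "data": {"steps": [[[-0.1,-0.25,-0.8,0,0.5],[-0.05,-0.1,-0.8,0,0.5],[-0.02,-0.05,-0.8,0,0.5],[0,-0.05,-0.8,0,0.5],[0,0,0,0,0.5]]]}}

```text
clock: 4.35
position: [553.4, 214.7, 107.3]
ee_rot: [-0.703, 0.711, 0.001, 0.004]
contact_force: [-0.2, 0.7, -4.8]
gripper_width: 64.1
```

```bash
python3 -c "
from h import *
show()
f=np.load('scene0.npz')
for n,b in (('spray',(285,240,325,295)),('collar',(314,217,334,237))):
    p=f['P'][b[1]:b[3],b[0]:b[2]].reshape(-1,3);p=p[p[:,2]>5];print(n,np.percentile(p,[5,50,95],axis=0).round())"
```

```text
t 4.35 pos [553.4 214.7 107.3] jaw deg 179.37 z [ 0.0042  0.0075 -1.    ] J [ 0.641  0.443 -0.237 -0.005 -0.883 -0.649] F [-0.2  0.7 -4.8] T [ 0.03 -0.09 -0.01] w 64.1
spray [[730. -27.  22.]
 [760.  -3. 136.]
 [771.  16. 151.]]
collar [[575. -21.   7.]
 [591.  -6.  13.]
 [605.   7.  16.]]
```

Request:
{"op": "send_rows", "data": {"steps": [[[0,0,-1.0,0,0.5],[0,0,-1.4,0,0.5],[0,0,-1.4,0,0.5],[0,0,-1.4,0,0.5],[0,0,-0.8,0,0.5],[0,0,0,0,0.5]]]}}

```text
clock: 4.85
position: [552.1, 213.6, 172.4]
ee_rot: [-0.703, 0.711, 0.002, 0.003]
contact_force: [0.3, 0.0, -4.3]
gripper_width: 63.6
```

Request:
{"op": "send_rows", "data": {"steps": [[[1,0.1,0,0,0.5],[2,0.2,0,0,0.5],[2.5,0.3,0,0,0.5],[2.5,0.3,0,0,0.5],[2.5,0.3,0,0,0.5],[2.5,0.3,0,0,0.5],[2.5,0.3,0,0,0.5],[2.5,0.3,0,0,0.5],[2.5,0.3,0,0,0.5],[2.5,0.3,0,0,0.5]]]}}

```text
clock: 5.68
position: [514.7, -26.4, 163.8]
ee_rot: [-0.705, 0.709, 0.006, -0.002]
contact_force: [-0.2, -0.1, -4.9]
gripper_width: 63.9
```

Request:
{"op": "send_rows", "data": {"steps": [[[2.5,0.3,0,0,0.5],[2.5,0.2,0,0,0.5],[2.0,0.2,0,0,0.5],[1.5,0.1,0,0,0.5],[1,0,0,0,0.5],[0.5,0,0,0,0.5],[0,0,0,0,0.5],[0,0,0,0,0.5]]]}}

```text
clock: 6.35
position: [496.1, -138.4, 157.8]
ee_rot: [-0.702, 0.712, 0.011, -0.007]
contact_force: [-0.4, 0.1, -4.4]
gripper_width: 63.3
```

```bash
python3 -c "
from h import *
show();s,im,d,P=wrist('w4');np.savez('w4.npz',im=im,d=d,P=P)
h=cv2.cvtColor(im,cv2.COLOR_BGR2HSV)
m=(d>0)&(P[...,2]<22)&(P[...,2]>-5)&(h[...,1]<80)&(np.hypot(P[...,0]-512,P[...,1]+147)<150)
k,l,st,ce=cv2.connectedComponentsWithStats(m.astype(np.uint8));i=1+st[1:,4].argmax();q=P[l==i].astype(np.float32)
print(len(q),cv2.minAreaRect(q[:,:2].copy()),np.percentile(q,[1,99],axis=0))
im,d=optics.get_image('scene');cv2.imwrite('pics/sc1.png',cv2.resize(im[110:300,200:450],None,fx=3,fy=3))"
```

```text
t 6.35 pos [ 496.1 -138.4  157.8] jaw deg 179.13 z [-0.0244  0.0059 -0.9997] J [ 0.039  0.28  -0.345 -0.008 -0.969 -0.05 ] F [-0.4  0.1 -4.4] T [ 0.01 -0.07 -0.01] w 63.3
25840 ((510.1829833984375, -145.78182983398438), (187.9403533935547, 199.19326782226562), 80.31974029541016) [[ 409.08845154 -244.33788101    2.52679671]
 [ 609.19715942  -79.03191048   14.84730586]]
```

View pics/w4.png

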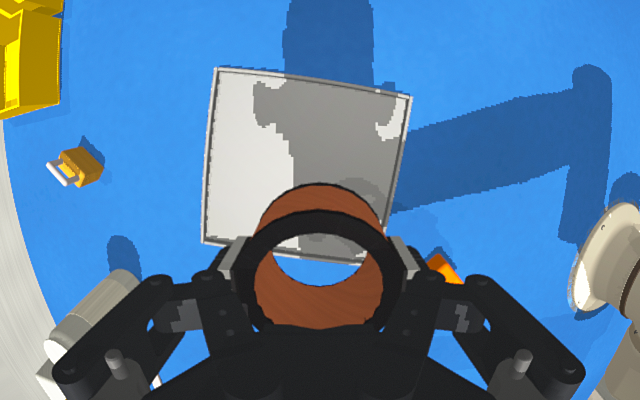

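Wrist view: coil (320,255) held upright, tray (310,160), its centre about (511,-147). Shifting and descending.

Request:
{"op": "send_rows", "data": {"steps": [[[0.3,-0.5,0.7,0,0.5],[0.3,-0.5,1.5,0,0.5],[0.3,-0.5,2,0,0.5],[0,-0.1,2,0,0.5],[0,-0.1,2,0,0.5],[0,0,2,0,0.5],[0,0,1.5,0,0.5],[0,0,0.8,0,0.5],[0,0,0,0,0.5],[0,0,0,0,0.5]]]}}

```text
clock: 7.28
position: [520.2, -141.3, 26.3]
ee_rot: [0.707, -0.707, -0.006, 0.003]
contact_force: [-0.4, 0.4, -4.6]
gripper_width: 64.0
```

```bash
python3 -c "
from h import *
show()"
```

```text
t 7.28 pos [ 520.2 -141.3   26.3] jaw deg -179.99 z [-0.0141  0.0042 -0.9999] J [ 0.033  0.487 -0.432 -0.008 -0.666 -0.027] F [-0.4  0.4 -4.6] T [-0.01 -0.07  0.  ] w 64.0
```

Request:
{"op": "send_rows", "data": {"steps": [[[0.3,0.5,0.5,0,0.5],[0.2,0.3,0.4,0,0.5],[0,0,0.3,0,0.5],[0,0,0,0,0.5]]]}}

```text
clock: 7.62
position: [513.9, -146.4, 16.1]
ee_rot: [0.708, -0.706, -0.004, 0.001]
contact_force: [-0.2, -0.4, -5.3]
gripper_width: 63.8
```

Request:
{"op": "send_rows", "data": {"steps": [[[0,0,0.2,0,0.5],[0,0,0.2,0,0.5],[0,0,0,0,0.5],[0,0,0,0,0.5]]]}}

```text
clock: 7.95
position: [514.9, -146.8, 13.3]
ee_rot: [0.708, -0.707, -0.003, 0.0]
contact_force: [1.0, 0.2, -5.4]
gripper_width: 64.0
```

Request:
{"op": "send_rows", "data": {"steps": [[[0,0,0.2,0,0.5],[0,0,0.15,0,0.5],[0,0,0,0,0.5]]]}}

```text
clock: 8.2
position: [515.4, -146.7, 9.8]
ee_rot: [0.708, -0.706, -0.002, -0.0]
contact_force: [0.2, 0.2, -4.7]
gripper_width: 63.7
```

Request:
{"op": "send_rows", "data": {"steps": [[[0,0,0.12,0,0.5],[0,0,0.12,0,0.5],[0,0,0,0,0.5]]]}}

```text
clock: 8.45
position: [515.7, -146.8, 10.2]
ee_rot: [0.708, -0.706, -0.002, -0.0]
contact_force: [-0.3, 0.3, -4.5]
gripper_width: 64.0
```

Request:
{"op": "send_rows", "data": {"steps": [[[0,0,0.25,0,0.5],[0,0,0.25,0,0.5]]]}}

```text
clock: 8.62
position: [516.2, -147.2, 9.4]
ee_rot: [0.709, -0.705, -0.001, 0.0]
contact_force: [-10.6, 5.0, 23.8]
gripper_width: 63.7
```

Request:
{"op": "send_rows", "data": {"steps": [[[0,0,-0.1,0,0.5],[0,0,0,0,0.8],[0,0,0,0,1],[0,0,0,0,1],[0,0,0,0,1],[0,0,0,0,1]]]}}

```text
clock: 9.12
position: [520.0, -147.4, 12.8]
ee_rot: [0.71, -0.704, 0.002, -0.003]
contact_force: [-1.2, 0.2, -0.3]
gripper_width: 85.3
```

```bash
python3 -c "
from h import *
show()"
```

```text
t 9.12 pos [ 520.  -147.4   12.8] jaw deg -179.55 z [ 7.e-03  4.e-04 -1.e+00] J [ 0.024  0.502 -0.456 -0.    -0.605 -0.016] F [-1.2  0.2 -0.3] T [-0.02 -0.   -0.06] w 85.3
```

Request:
{"op": "send_rows", "data": {"steps": [[[0,0.3,-0.5,0,1],[0,0.1,-1,0,1],[0,0,-2,0,1],[0,0,-2.5,0,1],[0,0,-3,0,1],[0,0,-3,0,1],[0,0,-2,0,1],[0,0,-1,0,1],[0,0,0,0,1]]]}}

```text
clock: 9.87
position: [512.9, -148.1, 174.1]
ee_rot: [0.71, -0.704, 0.002, -0.002]
contact_force: [0.1, 0.2, -1.1]
gripper_width: 85.5
```

```bash
python3 -c "
from h import *
show();s,im,d,P=wrist('w5')
q=P[(d>0)&(np.hypot(P[...,0]-516,P[...,1]+147)<50)].astype(np.float32)
t=q[(q[:,2]>42)&(q[:,2]<58)];print(len(t),cv2.minAreaRect(t[:,:2].copy()),np.percentile(t[:,2],[2,50,98]))
A=np.c_[t[:,:2]-t[:,:2].mean(0),np.ones(len(t))];print(np.linalg.lstsq(A,t[:,2],rcond=None)[0])"
```

```text
t 9.87 pos [ 512.9 -148.1  174.1] jaw deg -179.54 z [ 5.5e-03 -9.0e-04 -1.0e+00] J [ 0.023  0.279 -0.304  0.001 -0.983 -0.016] F [ 0.1  0.2 -1.1] T [-0.   -0.08  0.02] w 85.5
1976 ((516.2939453125, -146.81654357910156), (66.91123962402344, 66.99799346923828), 83.39627838134766) [43.96643448 49.22262383 50.69495201]
[-5.70700060e-04 -9.95715874e-03  4.89706940e+01]
```

Request:
{"op": "send_rows", "data": {"steps": [[[-1,-0.1,0,0,1],[-2,-0.2,0,0,1],[-2.7,-0.3,0,0,1],[-2.7,-0.3,0,0,1],[-2.7,-0.3,0,0,1],[-2.7,-0.3,0,0,1],[-2.7,-0.3,0,0,1],[-2.7,-0.3,0,0,1],[-2.7,-0.3,0,0,1],[-2.7,-0.3,0,0,1]]]}}

```text
clock: 10.75
position: [529.0, 107.6, 160.2]
ee_rot: [-0.706, 0.708, 0.005, -0.009]
contact_force: [1.0, -0.4, -0.3]
gripper_width: 84.8
```

Request:
{"op": "send_rows", "data": {"steps": [[[-2.7,-0.3,0,0,1],[-2.5,-0.3,0,0,1],[-2,-0.2,0,0,1],[-1.5,-0.1,0,0,1],[-1,0,0,0,1],[0,0,0,0.1,1],[0,0,0,0.1,1],[0,0,0,0,1],[0,0,0,0,1]]]}}

```text
clock: 11.5
position: [530.0, 216.1, 147.0]
ee_rot: [-0.632, 0.775, 0.006, -0.022]
contact_force: [0.0, -0.5, 0.3]
gripper_width: 85.6
```

```bash
python3 -c "
from h import *
meas('w6')"
```

```text
t 11.5 pos [530.  216.1 147. ] jaw deg 168.41 z [-0.0413 -0.0176 -0.999 ] J [ 0.664  0.392 -0.204 -0.014 -1.019 -0.858] F [ 0.  -0.5  0.3] T [ 0.01 -0.03 -0.06] w 85.6
ring 153 ((546.6655883789062, 209.96145629882812), (11.230379104614258, 33.169124603271484), 12.504995346069336) ((551.771728515625, 211.09393310546875), 16.58913230895996)
head 1431 ((553.1629028320312, 214.97984313964844), (40.39176940917969, 14.32002067565918), 78.28234100341797) 114.77625
```

Request:
{"op": "send_rows", "data": {"steps": [[[-0.1,-0.6,0,0,1],[-0.1,-0.6,0,0,1],[-0.1,-0.6,0,0,1],[-0.1,-0.4,0,0,1],[0,0,0,0,1]]]}}

```text
clock: 11.97
position: [554.9, 214.0, 146.0]
ee_rot: [-0.633, 0.774, 0.006, -0.022]
contact_force: [-0.8, 0.1, -0.6]
gripper_width: 85.4
```

```bash
python3 -c "
from h import *
meas('w7')"
```

```text
t 11.97 pos [554.9 214.  146. ] jaw deg 168.55 z [-0.0412 -0.0177 -0.999 ] J [ 0.635  0.427 -0.149 -0.012 -1.039 -0.828] F [-0.8  0.1 -0.6] T [ 0.07 -0.06 -0.04] w 85.4
ring 106 ((552.996337890625, 207.32534790039062), (24.658126831054688, 18.193450927734375), 87.68305969238281) ((553.3626098632812, 207.900146484375), 13.870041847229004)
head 1416 ((553.026611328125, 214.82339477539062), (39.67716598510742, 13.98518180847168), 79.44274139404297) 114.81812
```

Request:
{"op": "send_rows", "data": {"steps": [[[0,0,1,0,1],[0,0,1.5,0,1],[0,0,1.5,0,1],[0,0,1.5,0,1],[0,0,0.7,0,1],[0,0,0,0,1],[0,0,0,0,1]]]}}

```text
clock: 12.6
position: [551.2, 212.1, 79.3]
ee_rot: [-0.633, 0.774, 0.007, -0.022]
contact_force: [0.1, -0.6, 0.4]
gripper_width: 85.3
```

```bash
python3 -c "
from h import *
show()"
```

```text
t 12.6 pos [551.2 212.1  79.3] jaw deg 168.52 z [-0.0422 -0.0175 -0.999 ] J [ 0.636  0.495 -0.229 -0.014 -0.891 -0.826] F [ 0.1 -0.6  0.4] T [ 0.01 -0.11 -0.01] w 85.3
```

Request:
{"op": "send_rows", "data": {"steps": [[[0,0,-1,0,1],[0,0,-1.5,0,1],[0,0,-1.5,0,1],[0,0,-1.5,0,1],[0,0,-1.5,0,1],[0,0,-1.5,0,1],[0,0,-1.5,0,1],[0,0,-1.5,0,1],[0,0,-1.5,0,1],[0,0,0,0,1]]]}}

```text
clock: 13.43
position: [560.0, 215.8, 231.2]
ee_rot: [-0.634, 0.773, 0.004, -0.012]
contact_force: [-0.4, -0.1, 1.7]
gripper_width: 85.3
```

```bash
python3 -c "
from h import *
show()"
```

```text
t 13.43 pos [560.  215.8 231.2] jaw deg 168.69 z [-0.0246 -0.0093 -0.9997] J [ 0.634  0.356 -0.034 -0.008 -1.207 -0.828] F [-0.4 -0.1  1.7] T [ 0.03 -0.1   0.05] w 85.3
```

Request:
{"op": "send_rows", "data": {"steps": [[[0,0,3,0,1],[0,0,3.5,0,1],[0,0,3,0,1],[0,0,0,0,1],[0,0,0,0,1]]]}}

```text
clock: 13.85
position: [561.5, 217.0, 142.8]
ee_rot: [-0.634, 0.773, 0.003, -0.003]
contact_force: [-0.0, 0.6, 1.7]
gripper_width: 85.3
```

```bash
python3 -c "
from h import *
show()"
```

```text
t 13.85 pos [561.5 217.  142.8] jaw deg 168.74 z [-0.0081  0.001  -1.    ] J [ 0.635  0.424 -0.165 -0.007 -0.988 -0.828] F [-0.   0.6  1.7] T [ 0.02 -0.07 -0.05] w 85.3
```

Request:
{"op": "send_rows", "data": {"steps": [[[0.2,0.4,0.5,0,1],[0.15,0.35,1.2,0,1],[0,0,1.5,0,1],[0,0,1.5,0,1],[0,0,1.0,0,1],[0,0,0.5,0,1],[0,0,0,0,1],[0,0,0,0,1]]]}}

```text
clock: 14.52
position: [558.4, 218.8, 90.7]
ee_rot: [-0.635, 0.772, 0.001, 0.008]
contact_force: [-1.1, -0.4, -0.6]
gripper_width: 85.4
```

```bash
python3 -c "
from h import *
meas('w8')"
```

```text
t 14.52 pos [558.4 218.8  90.7] jaw deg 168.86 z [ 0.0105  0.0114 -0.9999] J [ 0.642  0.468 -0.244 -0.004 -0.843 -0.834] F [-1.1 -0.4 -0.6] T [-0.01 -0.01  0.  ] w 85.4
ring 238 ((552.1907958984375, 206.02447509765625), (22.24185562133789, 17.8338680267334), 81.8580322265625) ((552.1705322265625, 207.42417907714844), 13.022662162780762)
head 3499 ((534.8536987304688, 218.55914306640625), (40.207916259765625, 52.03996276855469), 78.73736572265625) 114.89162
```

Request:
{"op": "send_rows", "data": {"steps": [[[0.25,0.2,0.3,0,1],[0.25,0.2,0.5,0,1],[0,0,0.5,0,1],[0,0,0.3,0,1],[0,0,0,0,1],[0,0,0,0,1]]]}}

```text
clock: 15.07
position: [554.4, 215.1, 75.6]
ee_rot: [-0.635, 0.772, 0.001, 0.01]
contact_force: [-0.1, 0.1, 0.7]
gripper_width: 85.6
```

```bash
python3 -c "
from h import *
show()"
```

```text
t 15.07 pos [554.4 215.1  75.6] jaw deg 168.86 z [ 0.0145  0.014  -0.9998] J [ 0.641  0.478 -0.276 -0.004 -0.797 -0.833] F [-0.1  0.1  0.7] T [-0.03  0.04  0.02] w 85.6
```

Request:
{"op": "send_rows", "data": {"steps": [[[0,0.15,0,0,0.6],[0,0,0,0,0.3],[0,0,0,0,0.22],[0,0,0,0,0.22],[0,0,0,0,0.22],[0,0,0,0,0.22],[0,0,0,0,0.22],[0,0,0,0,0.22],[0,0,0,0,0.22]]]}}

```text
clock: 15.82
position: [553.2, 215.7, 75.8]
ee_rot: [-0.635, 0.772, 0.001, 0.01]
contact_force: [-0.3, 0.3, 0.1]
gripper_width: 18.8
```

```bash
python3 -c "
from h import *
show()"
```

```text
t 15.82 pos [553.2 215.7  75.8] jaw deg 168.87 z [ 0.0151  0.0143 -0.9998] J [ 0.643  0.476 -0.278 -0.003 -0.796 -0.835] F [-0.3  0.3  0.1] T [-0.01  0.06  0.05] w 18.8
```

Request:
{"op": "send_rows", "data": {"steps": [[[0,0,0,-0.06,0.22],[0,0,0,-0.08,0.22],[0,0,0,-0.08,0.22],[0,0,0,-0.08,0.22],[0,0,0,-0.08,0.22],[0,0,0,-0.08,0.22],[0,0,0,-0.08,0.22],[0,0,0,0,0.22]]]}}

```text
clock: 16.48
position: [553.6, 216.0, 76.5]
ee_rot: [0.826, -0.564, 0.002, -0.011]
contact_force: [-0.5, 0.4, -0.6]
gripper_width: 18.8
```

```bash
cat >> h.py <<'E'
def look(name):
    show();s,im,d,P=wrist(name)
    q=P[(d>0)&(np.hypot(P[...,0]-553.2,P[...,1]-215)<27)&(P[...,2]>80)&(P[...,2]<125)]
    M=R.from_quat(s["ee_rot"]).as_matrix();c=s["position"]
    l=(q-c)@M; g=np.abs(l[:,1])<16
    for lo in(-60,-40,-30):pass
    h=q[np.abs((q-c)@M[:,1])<9.5].astype(np.float32)
    hz=np.histogram(h[:,2],np.arange(84,124,1));zt=hz[1][hz[0].argmax()]+.5
    t=h[np.abs(h[:,2]-zt)<2.5];print("top z",np.median(t[:,2]).round(1),len(t),cv2.minAreaRect(t[:,:2].copy()))
E
python3 -c "
from h import *
look('w9')"
```

```text
t 16.48 pos [553.6 216.   76.5] jaw deg -158.69 z [ 0.0161  0.0149 -0.9998] J [ 0.643  0.475 -0.277 -0.003 -0.796 -0.269] F [-0.5  0.4 -0.6] T [-0.11  0.04  0.01] w 18.8
top z 115.7 2824 ((552.5792846679688, 216.7982635498047), (18.923084259033203, 40.364315032958984), 20.772911071777344)
```

View pics/w9.png

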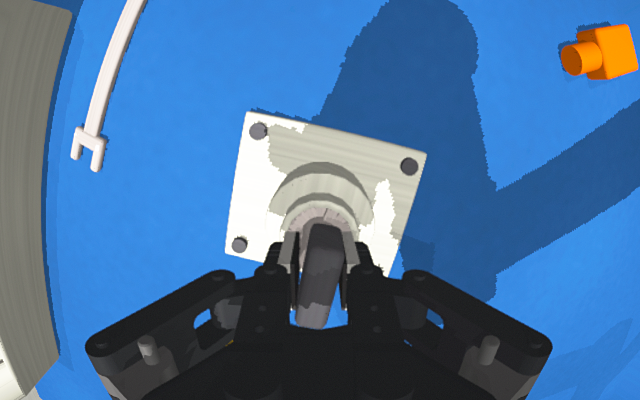

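Head bar (320,270) follows the fingers with some lag, and its top has risen 0.9 mm. Continuing.

Request:
{"op": "send_rows", "data": {"steps": [[[0,0,0,-0.12,0.22],[0,0,0,-0.12,0.22],[0,0,0,-0.12,0.22],[0,0,0,-0.12,0.22],[0,0,0,-0.12,0.22],[0,0,0,-0.12,0.22],[0,0,0,-0.12,0.22],[0,0,0,-0.12,0.22],[0,0,0,-0.12,0.22],[0,0,0,0,0.22]]]}}

```text
clock: 17.37
position: [553.7, 216.0, 78.9]
ee_rot: [0.999, -0.046, 0.008, -0.008]
contact_force: [0.4, 0.7, -0.6]
gripper_width: 18.8
```

```bash
python3 -c "
from h import *
look('w10')"
```

```text
t 17.37 pos [553.7 216.   78.9] jaw deg -95.27 z [ 0.0169  0.0149 -0.9997] J [ 0.643  0.472 -0.276 -0.002 -0.801  0.837] F [ 0.4  0.7 -0.6] T [-0.03  0.05 -0.03] w 18.8
top z 118.2 2758 ((551.1140747070312, 213.90687561035156), (18.821014404296875, 40.01424026489258), 72.85027313232422)
```

Request:
{"op": "send_rows", "data": {"steps": [[[0,0,0.2,-0.07,0.22],[0,0,0.2,-0.07,0.22],[0,0,0,-0.07,0.22],[0,0,0,-0.07,0.22],[0,0,0,-0.07,0.22],[0,0,0,0,0.22]]]}}

```text
clock: 17.92
position: [555.3, 216.2, 77.2]
ee_rot: [0.993, 0.121, 0.011, -0.006]
contact_force: [0.4, -0.9, -0.6]
gripper_width: 18.6
```

```bash
python3 -c "
from h import *
look('w11')"
```

```text
t 17.92 pos [555.3 216.2  77.2] jaw deg -76.08 z [ 0.0205  0.0155 -0.9997] J [ 0.643  0.475 -0.277 -0.    -0.793  1.171] F [ 0.4 -0.9 -0.6] T [-0.1   0.03 -0.  ] w 18.6
top z 118.9 2835 ((554.8935546875, 216.18331909179688), (38.01133346557617, 14.314431190490723), 1.7100075483322144)
```

Request:
{"op": "send_rows", "data": {"steps": [[[-0.15,0,0.1,-0.06,0.22],[0,0,0,-0.05,0.22],[0,0,0,0,0.22],[0,0,0,0,0.22]]]}}

```text
clock: 18.3
position: [554.5, 216.1, 76.9]
ee_rot: [0.986, 0.169, 0.012, -0.006]
contact_force: [-0.3, 0.2, 0.4]
gripper_width: 18.5
```

```bash
python3 -c "
from h import *
look('w12')"
```

```text
t 18.3 pos [554.5 216.1  76.9] jaw deg -70.58 z [ 0.0221  0.016  -0.9996] J [ 6.440e-01  4.740e-01 -2.810e-01  1.000e-03 -7.890e-01  1.266e+00] F [-0.3  0.2  0.4] T [-0.03  0.07  0.06] w 18.5
top z 118.7 2863 ((554.8895263671875, 215.5728759765625), (37.743995666503906, 15.629626274108887), 9.361116409301758)
```

Request:
{"op": "send_rows", "data": {"steps": [[[0,0,0,-0.06,0.22],[0,0,0,0,0.22],[0,0,0,0,0.22]]]}}

```text
clock: 18.6
position: [554.8, 216.2, 76.7]
ee_rot: [0.981, 0.196, 0.013, -0.006]
contact_force: [-0.6, -0.6, 0.7]
gripper_width: 18.8
```

```bash
python3 -c "
from h import *
look('w13')"
```

```text
t 18.6 pos [554.8 216.2  76.7] jaw deg -67.44 z [ 0.0225  0.0161 -0.9996] J [ 6.44e-01  4.74e-01 -2.81e-01  1.00e-03 -7.88e-01  1.32e+00] F [-0.6 -0.6  0.7] T [-0.13  0.   -0.03] w 18.8
top z 118.6 2832 ((554.7570190429688, 216.52099609375), (37.74807357788086, 14.189488410949707), 11.84822940826416)
```

Request:
{"op": "send_rows", "data": {"steps": [[[0,0,0,-0.06,0.22],[0,0,0,-0.06,0.22],[0,0,0,0,0.22],[0,0,0,0,0.22]]]}}

```text
clock: 18.98
position: [554.2, 216.0, 75.8]
ee_rot: [0.968, 0.252, 0.012, -0.005]
contact_force: [0.1, -0.3, 0.8]
gripper_width: 19.1
```

```bash
python3 -c "
from h import *
look('w14')"
```

```text
t 18.98 pos [554.2 216.   75.8] jaw deg -60.78 z [ 0.0208  0.0156 -0.9997] J [ 0.644  0.475 -0.281 -0.    -0.788  1.437] F [ 0.1 -0.3  0.8] T [-0.07  0.01 -0.03] w 19.1
top z 112.5 2820 ((552.679443359375, 214.31979370117188), (40.4265251159668, 18.43004608154297), 26.70249366760254)
```

View pics/w14.png

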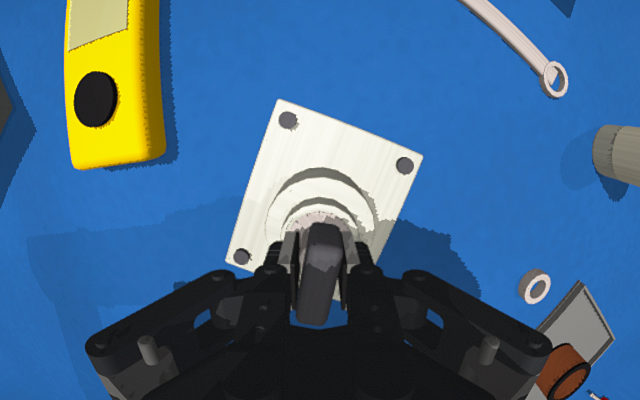

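Top is now 112.5 (was 119), so the bolt has dropped into its thread; the coil is standing in the tray (570,375). Now clockwise.

Request:
{"op": "send_rows", "data": {"steps": [[[0,0,0,0.08,0.22],[0,0,0,0.12,0.22],[0,0,0,0.12,0.22],[0,0,0,0.12,0.22],[0,0,0,0.12,0.22],[0,0,0,0.12,0.22],[0,0,0,0.12,0.22],[0,0,0,0.12,0.22],[0,0,0,0.12,0.22],[0,0,0,0,0.22]]]}}

```text
clock: 19.87
position: [552.8, 215.3, 73.7]
ee_rot: [0.958, -0.286, 0.006, -0.009]
contact_force: [0.6, 0.1, 0.6]
gripper_width: 18.8
```

```bash
python3 -c "
from h import *
look('w15')"
```

```text
t 19.87 pos [552.8 215.3  73.7] jaw deg -123.24 z [ 0.0173  0.0146 -0.9997] J [ 0.644  0.477 -0.284 -0.002 -0.787  0.348] F [0.6 0.1 0.6] T [-0.01  0.03  0.02] w 18.8
top z 110.2 2577 ((549.7550048828125, 216.35455322265625), (18.98469352722168, 39.709922790527344), 56.69994354248047)
```

Request:
{"op": "send_rows", "data": {"steps": [[[0,0,-0.15,0.12,0.22],[0,0,0,0.12,0.22],[0,0,0,0.12,0.22],[0,0,0,0.12,0.22],[0,0,-0.1,0.12,0.22],[0,0,0,0.12,0.22],[0,0,0,0.12,0.22],[0,0,0,0.12,0.22],[0,0,0,0.12,0.22],[0,0,0,0,0.22]]]}}

```text
clock: 20.75
position: [552.7, 215.3, 75.0]
ee_rot: [-0.665, 0.746, -0.0, 0.011]
contact_force: [1.7, -0.3, -1.5]
gripper_width: 18.6
```

Request:
{"op": "send_rows", "data": {"steps": [[[0,0,0,0.12,0.22],[0,0,0,0.12,0.22],[0,0,0,0.12,0.22],[0,0,0,0.12,0.22],[0,0,0,0.12,0.22],[0,0,0,0.12,0.22],[0,0,0,0.12,0.22],[0,0,0,0.12,0.22],[0,0,0,0.12,0.22],[0,0,0,0,0.22]]]}}

```text
clock: 21.58
position: [552.0, 214.5, 73.9]
ee_rot: [-0.186, 0.983, 0.005, 0.009]
contact_force: [0.3, -0.4, -0.1]
gripper_width: 19.0
```

```bash
python3 -c "
from h import *
look('w16')"
```

```text
t 21.58 pos [552.  214.5  73.9] jaw deg 111.4 z [ 0.0148  0.0137 -0.9998] J [ 0.643  0.477 -0.284 -0.003 -0.791 -1.838] F [ 0.3 -0.4 -0.1] T [-0.06  0.1   0.03] w 19.0
top z 105.5 2622 ((550.7360229492188, 212.81687927246094), (39.759437561035156, 16.873308181762695), 22.231021881103516)
```

Request:
{"op": "send_rows", "data": {"steps": [[[0,0,0,0,0.6],[0,0,0,0,1],[0,0,0,0,1],[0,0,0,0,1],[0,0,0,0,1],[0,0,0,-0.1,1],[0,0,0,-0.12,1],[0,0,0,-0.12,1],[0,0,0,-0.12,1],[0,0,0,0,1]]]}}

```text
clock: 22.47
position: [552.6, 214.9, 74.9]
ee_rot: [-0.424, 0.906, 0.003, 0.011]
contact_force: [0.2, -0.0, -0.1]
gripper_width: 85.6
```

```bash
python3 -c "
from h import *
show()"
```

```text
t 22.47 pos [552.6 214.9  74.9] jaw deg 140.15 z [ 0.0165  0.0145 -0.9998] J [ 0.643  0.476 -0.283 -0.002 -0.791 -1.337] F [ 0.2 -0.  -0.1] T [-0.11  0.03  0.03] w 85.6
```

Request:
{"op": "send_rows", "data": {"steps": [[[0,0,0,-0.12,1],[0,0,0,-0.12,1],[0,0,0,-0.12,1],[0,0,0,-0.12,1],[0,0,0,-0.12,1],[0,0,0,-0.12,1],[0,0,0,-0.12,1],[0,0,0,-0.12,1],[0,0,0,-0.12,1],[0,0,0,-0.12,1]]]}}

```text
clock: 23.3
position: [552.9, 215.1, 75.3]
ee_rot: [0.869, -0.495, 0.004, -0.011]
contact_force: [-0.8, -1.1, -0.6]
gripper_width: 85.1
```

Request:
{"op": "send_rows", "data": {"steps": [[[0,0,0.1,-0.12,1],[0,0,0,-0.12,1],[0,0,0,-0.12,1],[0,0,0,-0.12,1],[0,0,0,-0.12,1],[0,0,0.1,-0.12,1],[0,0,0,-0.12,1],[0,0,0,-0.12,1],[0,0,0,-0.12,1],[0,0,0,0,1]]]}}

```text
clock: 24.13
position: [553.2, 215.3, 73.5]
ee_rot: [0.999, 0.037, 0.009, -0.007]
contact_force: [0.4, -0.2, 0.3]
gripper_width: 85.3
```

```bash
python3 -c "
from h import *
look('w17')"
```

```text
t 24.13 pos [553.2 215.3  73.5] jaw deg -85.76 z [ 0.018   0.0153 -0.9997] J [ 0.643  0.478 -0.284 -0.002 -0.786  1.003] F [ 0.4 -0.2  0.3] T [ 0.02 -0.   -0.08] w 85.3
top z 105.6 2358 ((550.0475463867188, 214.24935913085938), (39.75360870361328, 14.146695137023926), 20.680097579956055)
```

Request:
{"op": "send_rows", "data": {"steps": [[[0,0,0,-0.1,1],[0,0,0,-0.1,1],[0,0,0,-0.09,1],[0,0,0,0,0.6],[0,0,0,0,0.22],[0,0,0,0,0.22],[0,0,0,0,0.22],[0,0,0,0,0.22],[0,0,0,0,0.22],[0,0,0,0,0.22]]]}}

```text
clock: 25.02
position: [553.3, 215.3, 73.7]
ee_rot: [0.986, 0.168, 0.01, -0.006]
contact_force: [-0.6, 0.5, 0.0]
gripper_width: 18.9
```

```bash
python3 -c "
from h import *
look('w18')"
```

```text
t 25.02 pos [553.3 215.3  73.7] jaw deg -70.68 z [ 0.0182  0.0155 -0.9997] J [ 0.643  0.477 -0.283 -0.002 -0.786  1.267] F [-0.6  0.5  0. ] T [-0.03  0.03  0.02] w 18.9
top z 105.6 2441 ((550.517822265625, 213.3756866455078), (39.341670989990234, 16.965177536010742), 18.028945922851562)
```

Request:
{"op": "send_rows", "data": {"steps": [[[0,0,0,0.1,0.22],[0,0,0,0.12,0.22],[0,0,0,0.12,0.22],[0,0,0,0.12,0.22],[0,0,-0.1,0.12,0.22],[0,0,0,0.12,0.22],[0,0,0,0.12,0.22],[0,0,0,0.12,0.22],[0,0,0,0.12,0.22],[0,0,0,0.12,0.22]]]}}

```text
clock: 25.9
position: [552.6, 215.1, 73.0]
ee_rot: [0.902, -0.431, 0.004, -0.01]
contact_force: [0.2, -0.5, -1.0]
gripper_width: 19.0
```

Request:
{"op": "send_rows", "data": {"steps": [[[0,0,0,0.12,0.22],[0,0,0,0.12,0.22],[0,0,0,0.12,0.22],[0,0,0,0.12,0.22],[0,0,0,0.12,0.22],[0,0,0,0.12,0.22],[0,0,0,0.12,0.22],[0,0,0,0.12,0.22],[0,0,0,0.12,0.22],[0,0,0,0,0.22]]]}}

```text
clock: 26.73
position: [552.8, 215.5, 71.4]
ee_rot: [-0.532, 0.847, 0.002, 0.011]
contact_force: [-0.6, -0.2, 0.5]
gripper_width: 18.6
```

```bash
python3 -c "
from h import *
look('w19')"
```

```text
t 26.73 pos [552.8 215.5  71.4] jaw deg 154.31 z [ 0.0166  0.0158 -0.9997] J [ 0.643  0.48  -0.285 -0.004 -0.783 -1.089] F [-0.6 -0.2  0.5] T [ 0.04 -0.1   0.03] w 18.6
top z 100.8 2440 ((554.6842041015625, 217.16043090820312), (40.33494567871094, 18.392702102661133), 73.62247467041016)
```

Request:
{"op": "send_rows", "data": {"steps": [[[0,0,-0.15,0.12,0.22],[0,0,0,0.12,0.22],[0,0,0,0.12,0.22],[0,0,0,0.12,0.22],[0,0,0,0.12,0.22],[0,0,0,0.12,0.22],[0,0,0,0.12,0.22],[0,0,0,0.1,0.22],[0,0,0,0,0.22],[0,0,0,0,0.22]]]}}

```text
clock: 27.62
position: [552.7, 215.0, 72.5]
ee_rot: [-0.087, 0.996, 0.007, 0.009]
contact_force: [-0.0, 0.3, 0.1]
gripper_width: 18.5
```

```bash
python3 -c "
from h import *
look('w20')"
```

```text
t 27.62 pos [552.7 215.   72.5] jaw deg 99.97 z [ 0.0159  0.0149 -0.9998] J [ 0.643  0.479 -0.284 -0.003 -0.787 -2.037] F [-0.   0.3  0.1] T [ 0.02  0.03 -0.02] w 18.5
top z 98.5 2314 ((555.228271484375, 214.24806213378906), (39.62628173828125, 17.516878128051758), 19.54941749572754)
```

Request:
{"op": "send_rows", "data": {"steps": [[[0,0,0,0.07,0.22],[0,0,0,0,0.22],[0,0,0,0,0.2],[0,0,0,0,0.18],[0,0,0,0,0.16],[0,0,0,0,0.14],[0,0,0,0,0.12],[0,0,0,0,0.1],[0,0,0,0,0.1],[0,0,0,0,0.1]]]}}

```text
clock: 28.5
position: [552.7, 215.1, 73.1]
ee_rot: [-0.06, 0.998, 0.007, 0.008]
contact_force: [-0.3, 0.2, 0.8]
gripper_width: 12.6
```

```bash
python3 -c "
from h import *
look('w21')
P=np.concatenate([cloud(n,optics.get_image(n)[1],optics.get_calibration(n)).reshape(-1,3) for n in('scene','side')])
q=P[(np.hypot(P[:,0]-516,P[:,1]+147)<45)&(P[:,2]>42)&(P[:,2]<56)];print('coil top',len(q),np.median(q,axis=0))"
```

```text
t 28.5 pos [552.7 215.1  73.1] jaw deg 96.83 z [ 0.0161  0.015  -0.9998] J [ 0.643  0.478 -0.283 -0.003 -0.787 -2.092] F [-0.3  0.2  0.8] T [-0.02  0.08  0.02] w 12.6
top z 98.1 2285 ((554.7304077148438, 214.03370666503906), (39.26979064941406, 18.733854293823242), 2.535064697265625)
coil top 489 [ 516.79234539 -149.1840258    48.22131883]
```

View pics/w21.png

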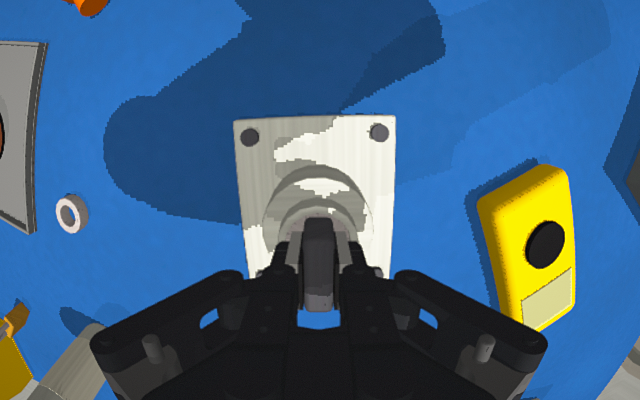

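The head bar (318,265) is clamped square to the fingers and in line with the plate. Its top is at 98 mm, so its centre is at about 84 mm as specified. Handing in.

```bash
python3 -c "
from h import *
show();print(job.job_done())"
```

```text
t 28.65 pos [552.7 215.1  73.1] jaw deg 96.82 z [ 0.0161  0.015  -0.9998] J [ 0.643  0.478 -0.283 -0.003 -0.787 -2.092] F [0.2 0.5 1.2] T [-0.04  0.15  0.03] w 12.9
the job is handed in; nothing more can be done
None
```

The job is done and handed in at 28.7 s.

- **Coil:** I lifted it straight up off the boss and set it down in the tray. It stands flat near the middle, with its top at about 49 mm (49 expected). Setting it down registered about 24 N on the wrist.
- **Bolt:** I turned it counter-clockwise until it dropped; the head's top went from 119 to 112.5 mm. I then screwed it one full turn clockwise, with one regrasp.
- **Last checks:** The head's top is at 98.1 mm, so its centre is about 84 mm up as specified. The fingers are clamped on the head, in line with the mount to within about 1°, and the contact forces are close to zero.

Three readings were slightly off:
- The drop came at a head angle of roughly 12 to 18°, a little past the nominal 8°.
- The tool is tilted by about 1.3°.
- The closed gripper reads 12.9 mm on the 14 mm bar; it also read about 2 mm under on the coil.

The arm touched none of the other things on the bench that I know of, but I did not measure their positions again at the end.

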